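# Clear the test bench: sort plaques, pipe fittings and screwdriver

### The job

Clear the bench after the impact tests. Lay the two black plaques on the inclined rack, the large one on the shelf and the small one on top of it, both with their long side running up the slope, near the middle of the shelf's width and each leaning against the backstop; put both steel pipe fittings in the deep bin and the screwdriver flat in the long shallow tray. Leave the bottle and the cardboard box where they are.

Things in the scene. Friction and masses are not known exactly. Their poses are not given: they have to be found in the camera images.
- plaque_large: Large black plastic test plaque, a flat slab 80 long (x) by 54 wide (y) by 15 thick (z) mm with pale scratches on top, lying loose on the bench. About 65 g. Origin: centre of its underside; z up through the slab.
- plaque_small: Small black plastic test plaque, a flat slab 60 long (x) by 38 wide (y) by 15 thick (z) mm with pale scratches on top, lying loose on the bench. About 35 g. Origin: centre of its underside; z up through the slab.
- tee: Steel pipe tee lying flat, loose: a round run 28 mm in diameter and 56 long along its y (ends at y = -28 and +28), with a branch of the same diameter reaching 30 mm from the run's axis along its +x. About 160 g. Origin: the underside below the middle of the run, so its axes lie 14 mm above it.
- socket: Straight steel pipe socket, a short plain tube 34 mm outside, 22 mm inside, 40 mm high, standing loose on its end. About 140 g. Origin: centre of its lower end; z along its axis.
- screwdriver: Stubby screwdriver lying loose: wooden handle of square section 26 x 26 mm, 60 long along its x (x = -30 to +30), thin steel shank on the +x end reaching to x = +80, 13 mm above the underside. About 90 g, centre of mass within the handle. Origin: the underside below the middle of the handle.
- rack: Fixed inclined wooden rack. Origin: mid-line where shelf face meets backstop, 20 mm above the bench. x up the slope (roughly away from the robot), y along the backstop, z square to the shelf. Slope 20 deg, rising from the backstop. Shelf x = 0 to 118, y = -55 to 55 mm, no side walls. Backstop at x = 0, the low side nearer the robot, 110 wide, 8 thick, 45 high off the shelf. Plaques do not slide by themselves.
- bin: Deep grey plastic bin, open at the top, fixed: outside 150 (x) by 130 (y) by 45 high mm, walls and floor about 4 mm. Origin: centre of its underside.
- tray: Long shallow grey plastic tray, open at the top, fixed: outside 180 (x) by 100 (y) by 22 high mm, walls and floor about 4 mm. Origin: centre of its underside.
- cleaner: Bystander: white round bottle with a blue cap, 66 mm in diameter, 170 high, standing loose. Origin: centre of its underside.
- mask_box: Bystander: cardboard box 80 (x) by 130 (y) by 60 high mm, loose. Origin: centre of its underside.

How it is judged:
By the outcome, as a careful person would: the job done as asked, in the order asked, and still so for the second after the job is handed in, with the robot touching nothing.
It also fails if it takes over 120 s, if anything falls off the work surface, if the arm or the gripper's body presses on something with over 40 N, if the wrist force passes 120 N, or if a joint passes its speed limit or range.

### The arm

A 7-joint arm with a two-finger parallel gripper is mounted at the origin on the work surface. World frame = base frame: x ahead of the robot, y to its left, z up, the work surface at z = 0. Lengths are in m, angles in degrees, forces in N, time in s.
With the tool pointing down it reaches from about 0.425 to 0.875 m from the base axis. Payload 4.7 kg.
Tool frame: the origin (TCP) lies at the very end of the fingers, on their centre line; the grasp point (between the pads) lies 19 mm behind it; z points along the fingers, y is the line along which they close (so a half turn about z gives the same grasp; the last joint's range is limited). The gripper opens to 87 mm and grips with 3 to 60 N. Pads are 19 mm wide; open, the fingers measure 117 mm over their backs; the gripper's body (75 mm by 190 mm) begins 51 mm behind the grasp point.
Start: joints at [-66.457, 18.392, -4.016, 83.108, 1.295, 78.541, -3.26], TCP at [0.251, 0.6, 0.223] pointing down, gripper open.
Joint ranges: [-163.93, 163.93], [-17.29, 119.83], [-79.2, 71.16], [3.27, 140.29], [-89.18, 269.18], [5.43, 117.66], [-154.24, 154.24]. Speed limits (degrees/s): [147.25, 147.25, 180, 180, 180, 180, 180].

### API

Orientations are given as [roll, pitch, yaw] about the fixed x, y, z axes, in that order (R = Rz(yaw) Ry(pitch) Rx(roll)).
In Python, from cell import get_obs, read_camera, sign_off, silhouettes gives the robot as it stands.
- The arm moves only by the tool play_rows, never from a script. Its argument "steps" is a list that holds one entry, the list of rows, each a list of 7 numbers: the shift along the tool's x, y, z in m, then the turn, a rotation vector about the tool's x, y, z in rad, then the finger opening in m, from 0 to 0.087. A call has 1 to 12 rows; each row shifts and turns the commanded pose from where the row before left it, along the tool's axes as they then stand; what a row does not reach is not made up. A row lasts 1/10 s, in which the tool goes at most 50 mm and 8.59 degrees, less where a joint would pass 70% of its speed; a pose out of reach is approached as far as the arm can. A call is refused whole if a number of a shift passes 0.05 or a number of a turn 0.15, either way. A call with a gripper value outside its range is refused whole. The fingers move at their own pace and stop on an object; "force" is the grip in N (left out, the last holds). Time passes only in rows, so rows that do not move let the fingers close. It gives the time, the measured TCP pose, the force, the opening and the grip force at its end, in the units of the state.
- get_obs(): the state, without advancing time (a new reading comes with each control period).
- read_camera(name): name is "side" or "top" or "wrist"; returns a dict with "frame" (420x560x3 uint8, red, green, blue), "intrinsics" (3x3 intrinsics, pixels), "view" (4x4, takes a point from world to camera coordinates). Camera axes: x right, y up, looking along -z (the intrinsics and any distortion apply to the point x, -y, -z); pixel columns grow to the right and rows downward; lengths in m; the calibration is good to about 2 mm. A picture is of the moment at which its call begins. There is no depth.
- sign_off(): hands the job in; it is judged then, once.
Trained networks look in the newest picture that a camera, given by its name, has taken for a name from the list of things; names that differ only in an ending like _2 or _b are one class to them, and where a whole thing is asked for, a point or a joint stands for the part that bears it (a point fixed in the world has none). Each returns a list of dicts, best first, with "p" (0 to 1); they miss things now and then, are a little off and sometimes report something else, mostly with a low value. They report only what shows in the picture. A call takes as long as a camera call.
- silhouettes(camera, name): "pixels" (420x560 bool, what is visible of it) and "extent" ([left, top, right, bottom] in pixels, round what is visible of it).
The state is a dict: "time_s": time; "qpos": joint angles; "joint_velocities": joint speeds; "effort": joint torques, N m; "tool_pos": TCP position; "tool_rot": TCP orientation; "force": force on the tool from outside, world axes, zero at the start; "wrist_torque": the same for the moment, N m; "grip_width": finger opening in m; "grasp_force": force on a finger pad.
Only numpy, scipy, OpenCV 4.12 (cv2) and the standard library are available. Lean on these libraries where they do the work, as an engineer would, in place of code of your own. Each camera call takes 0.05 s, during which the arm holds its last target. There are 200 camera calls.

## Working session

There is one attempt and no reset: what is moved stays moved. The work goes in short steps, Python scripts to look and compute and a tool call to move; the robot and the scene stay as the last step left them, time stands still between calls to the robot, and variables do not carry over. Pictures are saved under pics/ and viewed, at most 14 in all, crops included, and the job is handed in when it is done.

Besides the shell and the picture viewer there is one more tool, called after ">>>" by a JSON object that holds its "api" and its "payload". play_rows: Moves the arm, as the interface text tells. Its arguments: {"type":"object","properties":{"steps":{"type":"array","items":{"type":"array","items":{"type":"array","items":{"type":"number"}}}},"force":{"type":"number"}},"required":["steps"]}

```bash
ls; mkdir -p pics; cat > h.py <<'E'
import numpy as np, cv2
from cell import get_obs, read_camera, sign_off, silhouettes
def save(c,n):
    cv2.imwrite(f'pics/{n}.png',c['frame'][:,:,::-1])
def ray(c,u,v):
    K=np.array(c['intrinsics']);V=np.array(c['view'])
    d=np.linalg.inv(K)@[u,v,1]; d=np.array([d[0],-d[1],-d[2]])
    return -V[:3,:3].T@V[:3,3], V[:3,:3].T@d
def at(c,u,v,z):
    o,d=ray(c,u,v); return o+d*(z-o[2])/d[2]
def proj(c,p):
    K=np.array(c['intrinsics']);V=np.array(c['view'])
    q=V[:3,:3]@np.array(p)+V[:3,3]; q=K@[q[0],-q[1],-q[2]]; return q[:2]/q[2]
E
python3 - <<'E'
from h import *
print({k:np.round(v,3).tolist() for k,v in get_obs().items()})
for n in ['top','side']:
    c=read_camera(n); save(c,n+'0')
    print(n,np.round(ray(c,280,210),3).tolist())
    for o in 'plaque_large plaque_small tee socket screwdriver rack bin tray cleaner mask_box'.split():
        for s in silhouettes(n,o)[:2]:
            m=s['pixels'].astype(np.uint8); ys,xs=np.nonzero(m)
            r=cv2.minAreaRect(np.stack([xs,ys],1).astype(np.float32))
            b=cv2.boxPoints(r)
            print(o,round(s['p'],2),np.round(s['extent']).tolist(),len(xs), 'cen',np.round(at(c,xs.mean(),ys.mean(),0.015),3)[:2].tolist(),'corners z.015',[np.round(at(c,*q,0.015)[:2],3).tolist() for q in b] if n=='top' else '')
E
```

```text
pics
{'time_s': 0.0, 'qpos': [-66.454, 18.439, -4.015, 83.176, 1.295, 78.543, -3.259], 'joint_velocities': [0.068, 0.03, -0.039, 0.102, 0.009, -0.074, 0.07], 'effort': [-0.0, -49.129, -0.404, -31.254, -0.064, 0.043, 0.0], 'tool_pos': [0.251, 0.599, 0.221], 'tool_rot': [-179.887, 0.006, 157.264], 'force': [-0.967, 0.136, -0.388], 'wrist_torque': [0.005, 0.001, 0.016], 'grasp_force': 0.0, 'grip_width': 0.087}
top [[0.474, -0.011, 0.91], [0.022, 0.007, -1.0]]
plaque_large 0.63 [258.0, 215.0, 289.0, 253.0] 858 cen [0.441, 0.01] corners z.015 [[0.47, 0.048], [0.487, -0.003], [0.412, -0.028], [0.395, 0.023]]
plaque_small 0.82 [185.0, 136.0, 204.0, 164.0] 443 cen [0.636, 0.195] corners z.015 [[0.61, 0.219], [0.67, 0.212], [0.665, 0.172], [0.605, 0.178]]
tee 0.92 [349.0, 142.0, 374.0, 163.0] 411 cen [0.627, -0.192] corners z.015 [[0.621, -0.158], [0.664, -0.179], [0.639, -0.23], [0.596, -0.208]]
socket 0.44 [196.0, 217.0, 216.0, 229.0] 180 cen [0.467, 0.169] corners z.015 [[0.482, 0.189], [0.482, 0.15], [0.45, 0.15], [0.45, 0.188]]
screwdriver 0.93 [345.0, 196.0, 371.0, 233.0] 381 cen [0.468
[... 1352 characters left out ...]
 [304.0, 169.0, 342.0, 193.0] 368 cen [0.466, -0.169] corners z.015 
socket 0.69 [292.0, 280.0, 309.0, 301.0] 337 cen [0.465, 0.162] corners z.015 
screwdriver 0.72 [305.0, 167.0, 343.0, 191.0] 329 cen [0.467, -0.169] corners z.015 
rack 0.6 [314.0, 109.0, 367.0, 152.0] 1388 cen [0.469, -0.38] corners z.015 
rack 0.31 [292.0, 281.0, 310.0, 300.0] 344 cen [0.466, 0.162] corners z.015 
bin 0.81 [230.0, 327.0, 336.0, 418.0] 7036 cen [0.46, 0.336] corners z.015 
tray 0.8 [206.0, 188.0, 294.0, 248.0] 2992 cen [0.619, -0.003] corners z.015 
cleaner 0.84 [161.0, 302.0, 207.0, 370.0] 2118 cen [0.66, 0.31] corners z.015 
mask_box 0.58 [253.0, 98.0, 289.0, 147.0] 1468 cen [0.659, -0.367] corners z.015
```

```bash
python3 - <<'E'
import cv2
a=cv2.imread('pics/top0.png')[95:275,80:485]
cv2.imwrite('pics/top0c.png',cv2.resize(a,(800,356),interpolation=cv2.INTER_CUBIC))
E
```

```text
(no output)
```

View pics/top0c.png

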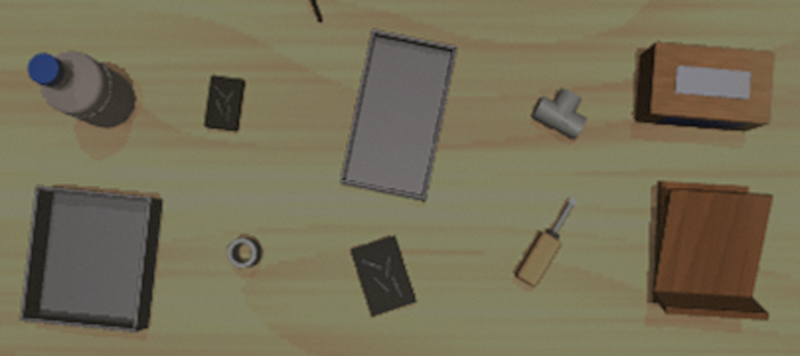

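View pics/side0.png

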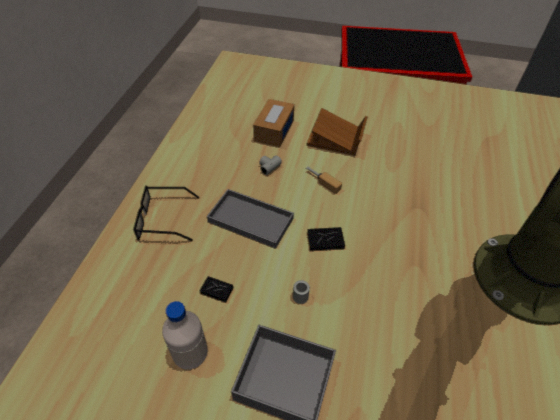

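The top view shows all ten things clear of each other. In the crop, the rack is at the right with its backstop on the lower edge, the bin lower left, and the tray in the middle. The network agrees with this, except for swapped low-confidence boxes. Next I'll fit the poses with simple models.

```bash
cat > fit.py <<'E'
from h import *
from scipy.optimize import minimize
def box(x0,x1,y0,y1,z0,z1): return np.array([[x,y,z] for x in(x0,x1) for y in(y0,y1) for z in(z0,z1)])/1e3
def cyl(a,b,r):
    a,b=np.array(a,float),np.array(b,float);d=(b-a)/np.linalg.norm(b-a)
    u=np.cross(d,[.3,.5,.81]);u/=np.linalg.norm(u);w=np.cross(d,u)
    return np.array([p+r*(np.cos(t)*u+np.sin(t)*w) for p in(a,b) for t in np.linspace(0,2*np.pi,24,False)])/1e3
s,co=np.sin(np.radians(20)),np.cos(np.radians(20)); Ry=np.array([[co,0,-s],[0,1,0],[s,0,co]])
rk=lambda b:b@Ry.T+[0,0,.02]
M={'plaque_large':[box(-40,40,-27,27,0,15)],'plaque_small':[box(-30,30,-19,19,0,15)],
'tee':[cyl((0,-28,14),(0,28,14),14),cyl((0,0,14),(30,0,14),14)],'socket':[cyl((0,0,0),(0,0,40),17)],
'screwdriver':[box(-30,30,-13,13,0,26),cyl((30,0,13),(80,0,13),3)],
'rack':[rk(box(0,118,-55,55,-8,0)),rk(box(-8,0,-55,55,-8,45))],
'bin':[box(-75,75,-65,65,0,45)],'tray':[box(-90,90,-50,50,0,22)]}
def render(c,n,p,k=4):
    m=np.zeros((420*k,560*k),np.uint8);a=np.radians(p[2]);R=np.array([[np.cos(a),-np.sin(a),0],[np.sin(a),np.cos(a),0],[0,0,1]])
    for b in M[n]:
        q=np.array([proj(c,R@v+[p[0],p[1],0]) for v in b])
        q=cv2.convexHull((((q+.5)*k-.5)*16).astype(np.int32)); cv2.fillConvexPoly(m,q,1,shift=4)
    return m
def fit(n,views,p0,yaws):
    best=None
    S=[(c,np.kron(m,np.ones((4,4),np.uint8))) for c,m in views]
    def cost(v):
        t=0
        for c,m in S:
            r=render(c,n,(v[0]/1e3,v[1]/1e3,v[2])); t+=1-(r&m).sum()/max(1,(r|m).sum())
        return t/len(S)
    for y in yaws:
        x0=np.array([p0[0]*1e3,p0[1]*1e3,y])
        o=minimize(cost,x0,method='Nelder-Mead',options=dict(initial_simplex=[x0,x0+[8,0,0],x0+[0,8,0],x0+[0,0,12]],maxfev=70,xatol=.2,fatol=1e-4))
        if best is None or o.fun<best.fun: best=o
    return best
E
python3 - <<'E'
from fit import *
C={n:read_camera(n) for n in('top','side')}
P={'plaque_large':((.441,.01),[18,-18]),'plaque_small':((.636,.195),[-6]),'tee':((.627,-.192),[25,115,205,295]),'socket':((.466,.163),[0]),
'screwdriver':((.46,-.165),[-32]),'rack':((.4,-.36),[-4,4]),'bin':((.458,.34),[-5,85]),'tray':((.624,-.006),[-11])}
for n,(p,y) in P.items():
    for vs in (['top'],['side'],['top','side']):
        V=[]
        for w in vs:
            g=[s for s in silhouettes(w,n) if np.hypot(*(at(C[w],*np.array(np.nonzero(s['pixels'])[::-1]).mean(1),.015)[:2]-p))<.06]
            if g: V.append((C[w],g[0]['pixels'].astype(np.uint8)))
        if V: o=fit(n,V,p,y); print(n,vs,len(V),np.round(o.x,1),round(o.fun,3))
E
```

```text
plaque_large ['top'] 1 [440.2  10.9  19.1] 0.063
plaque_large ['side'] 1 [439.6   7.6  17.8] 0.052
plaque_large ['top', 'side'] 2 [439.8   9.4  18.1] 0.08
plaque_small ['side'] 1 [637.6 193.7  -5.7] 0.109
plaque_small ['top', 'side'] 1 [637.6 193.7  -5.7] 0.109
tee ['top'] 1 [ 621.6 -190.   333.7] 0.093
tee ['side'] 1 [ 621.6 -192.5  331.2] 0.092
tee ['top', 'side'] 2 [ 621.2 -190.5  332.7] 0.107
socket ['top'] 1 [464.7 166.4   8.5] 0.285
socket ['side'] 1 [464.6 164.9  13.7] 0.139
socket ['top', 'side'] 2 [464.8 165.8   6. ] 0.217
screwdriver ['top'] 1 [ 461.9 -165.9  -31.1] 0.265
screwdriver ['side'] 1 [ 461.9 -167.4  -32.6] 0.182
screwdriver ['top', 'side'] 2 [ 461.7 -166.4  -32.4] 0.229
bin ['top'] 1 [459.  338.5  -5.4] 0.041
bin ['side'] 1 [457.6 337.4  -5.5] 0.013
bin ['top', 'side'] 2 [458.1 337.5  -5.4] 0.029
tray ['top'] 1 [624.3  -6.5 -11.5] 0.023
tray ['side'] 1 [622.8  -7.5 -10.8] 0.039
tray ['top', 'side'] 2 [623.9  -6.9 -11.3] 0.036
```

>>> {"api": "play_rows", "payload": {"steps": [[[-0.037,0.0155,0,0,0,0,0.087],[-0.037,0.0155,0,0,0,0,0.087],[-0.037,0.0155,0,0,0,0,0.087],[-0.037,0.0155,0,0,0,0,0.087],[-0.037,0.0155,0,0,0,0,0.087],[0,0,0,0,0,0.143,0.087],[0,0,0,0,0,0.143,0.087],[0,0,0,0,0,0.143,0.087],[0,0,0,0,0,0.143,0.087],[0,0,0,0,0,0.143,0.087],[0,0,0,0,0,0.143,0.087],[0,0,0,0,0,0.143,0.087]]]}}

```text
time_s: 4.0
tool_pos: [0.4517, 0.5995, 0.2224]
tool_rot: [-180.0, 0.0, 99.6]
force: [1.1, 0.1, 0.3]
grip_width: 0.0867
grasp_force: 0.0
```

>>> {"api": "play_rows", "payload": {"steps": [[[0,0,0,0,0,0.143,0.087],[0,0,0,0,0,0.143,0.087],[0,0,0,0,0,0.143,0.087],[0,0,0,0,0,0.143,0.087],[0,0,0,0,0,0.143,0.087],[0,0,0,0,0,0.143,0.087],[0,0,0,0,0,0.143,0.087],[0,0,0,0,0,0.143,0.087],[0,0,0,0,0,0.143,0.087],[0,0,0,0,0,0.143,0.087]]]}}

```text
time_s: 5.0
tool_pos: [0.4516, 0.5996, 0.2225]
tool_rot: [-180.0, 0.0, 17.7]
force: [0.7, 0.3, -0.2]
grip_width: 0.0867
grasp_force: 0.0
```

>>> {"api": "play_rows", "payload": {"steps": [[[-0.0151,0.0466,0,0,0,0,0.087],[-0.0151,0.0466,0,0,0,0,0.087],[-0.0151,0.0466,0,0,0,0,0.087],[-0.0151,0.0466,0,0,0,0,0.087],[-0.0151,0.0466,0,0,0,0,0.087],[-0.0151,0.0466,0,0,0,0,0.087],[-0.0151,0.0466,0,0,0,0,0.087],[-0.0151,0.0466,0,0,0,0,0.087],[-0.0151,0.0466,0,0,0,0,0.087],[-0.0151,0.0466,0,0,0,0,0.087],[-0.0151,0.0466,0,0,0,0,0.087],[-0.0151,0.0466,0,0,0,0,0.087]]]}}

```text
time_s: 6.2
tool_pos: [0.4518, 0.0097, 0.2228]
tool_rot: [-179.9, -0.1, 18.0]
force: [0.3, 0.5, 0.6]
grip_width: 0.087
grasp_force: 0.0
```

```bash
cat >> h.py <<'E'
from scipy.spatial.transform import Rotation as Ro
def to(p,rpy=None):
    o=get_obs();R=Ro.from_euler('xyz',o['tool_rot'],degrees=True)
    d=R.inv().apply(np.array(p)-o['tool_pos']); print('now',np.round(o['tool_pos'],4),np.round(o['tool_rot'],1),'tool shift',np.round(d,4))
    if rpy is not None: print('turn',np.round((R.inv()*Ro.from_euler('xyz',rpy,degrees=True)).as_rotvec(),3))
E
cat > look.py <<'E'
import sys
from fit import *
n,cam=sys.argv[1],sys.argv[2]; p=tuple(map(float,sys.argv[3:5])); ys=list(map(float,sys.argv[5].split(',')))
c=read_camera(cam)
if len(sys.argv)>6: save(c,sys.argv[6])
for s in silhouettes(cam,n)[:2]:
    if s['p']<.3: continue
    o=fit(n,[(c,s['pixels'].astype(np.uint8))],p,ys); print(n,cam,round(s['p'],2),np.round(s['extent']),np.round(o.x,1),round(o.fun,3))
E
python3 look.py plaque_large wrist .44 .009 18 w1; python3 look.py rack side .41 -.36 "-4,4"; python3 look.py rack top .41 -.36 "-4,4"
python3 -c "
from h import *
to((.44,.009,.005))"
```

```text
plaque_large wrist 0.6 [252. 149. 305. 229.] [439.5   8.9  17.9] 0.025
rack side 0.63 [258. 154. 282. 175.] [ 410. -360.   -4.] 1.0
rack side 0.52 [313. 118. 366. 143.] [ 421.1 -356.7   -2.1] 0.856
rack top 0.86 [411. 190. 469. 256.] [ 423.2 -350.    -3.8] 0.052
now [0.4521 0.013  0.2227] [-180.    -0.    18.1] tool shift [-1.280e-02  1.000e-04  2.177e-01]
```

View pics/w1.png

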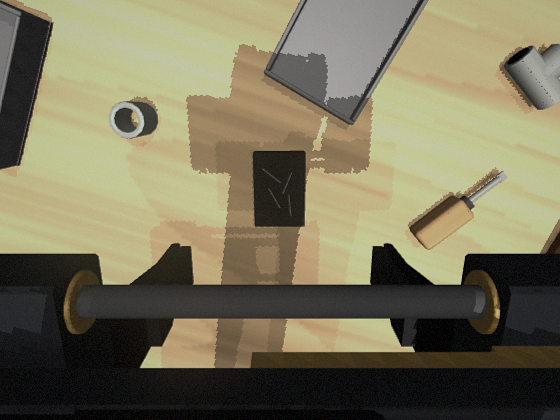

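The wrist view shows the large plaque at about (279,189), square between the fingers, and its fit agrees with the top view. I'll descend and grasp it.

>>> {"api": "play_rows", "payload": {"steps": [[[-0.0026,0,0.04,0,0,0,0.087],[-0.0026,0,0.04,0,0,0,0.087],[-0.0026,0,0.04,0,0,0,0.087],[-0.0026,0,0.04,0,0,0,0.087],[-0.0026,0,0.03,0,0,0,0.087],[0,0,0.02,0,0,0,0.087],[0,0,0.008,0,0,0,0.087],[0,0,0,0,0,0,0.087],[0,0,0,0,0,0,0.04],[0,0,0,0,0,0,0.04],[0,0,0,0,0,0,0.04],[0,0,0,0,0,0,0.04]]], "force": 20}}

```text
time_s: 7.7
tool_pos: [0.4403, 0.008, 0.0052]
tool_rot: [-180.0, -0.1, 18.0]
force: [0.3, -0.3, 0.1]
grip_width: 0.0628
grasp_force: 0.0
```

>>> {"api": "play_rows", "payload": {"steps": [[[0,0,0,0,0,0,0.04],[0,0,0,0,0,0,0.04],[0,0,0,0,0,0,0.04],[0,0,0,0,0,0,0.04]]]}}

```text
time_s: 8.1
tool_pos: [0.44, 0.0079, 0.0049]
tool_rot: [-180.0, -0.0, 18.0]
force: [-1.7, 1.3, 5.9]
grip_width: 0.0537
grasp_force: 20.0
```

>>> {"api": "play_rows", "payload": {"steps": [[[0,0,-0.03,0,0,0,0.04],[0,0,-0.045,0,0,0,0.04],[0,0,-0.045,0,0,0,0.04],[0,0,-0.045,0,0,0,0.04],[0,0,-0.045,0,0,0,0.04],[0,0,0,0,0,0.127,0.04],[0,0,0,0,0,0.127,0.04],[0,0,0,0,0,0.127,0.04]]]}}

```text
time_s: 8.9
tool_pos: [0.4396, 0.0076, 0.2145]
tool_rot: [-180.0, -0.0, -4.1]
force: [0.1, 0.1, -0.8]
grip_width: 0.0536
grasp_force: 20.0
```

>>> {"api": "play_rows", "payload": {"steps": [[[0,0.0385,0,0,0,0,0.04],[0,0.0385,0,0,0,0,0.04],[0,0.0385,0,0,0,0,0.04],[0,0.0385,0,0,0,0,0.04],[0,0.0385,0,0,0,0,0.04],[0,0.0385,0,0,0,0,0.04],[0,0.0385,0,0,0,0,0.04],[0,0.0385,0,0,0,0,0.04],[0,0,0,0,0,0,0.04]]]}}

```text
time_s: 9.8
tool_pos: [0.4158, -0.3066, 0.2136]
tool_rot: [179.5, 0.3, -4.5]
force: [-0.9, -1.3, -0.4]
grip_width: 0.0541
grasp_force: 20.0
```

```bash
python3 look.py rack wrist .423 -.35 -3.8 w2;  python3 look.py rack side .423 -.35 -4 s2
python3 -c "
from h import *
to((.44,-.35,.1),(180,-20,-3.8));to((.44,-.35,.1),(180,20,-3.8))"
```

```text
rack wrist 0.6 [262.  38. 402. 202.] [ 422.  -351.4   -3.3] 0.093
rack side 0.88 [311. 109. 366. 152.] [ 421.9 -350.8   -3.4] 0.066
now [ 0.4191 -0.2985  0.2141] [-179.9    0.    -3.8] tool shift [0.0243 0.0501 0.1141]
turn [-0.001  0.35   0.   ]
now [ 0.4191 -0.2985  0.2141] [-179.9    0.    -3.8] tool shift [0.0243 0.0501 0.1141]
turn [-0.001 -0.349  0.   ]
```

View pics/w2.png

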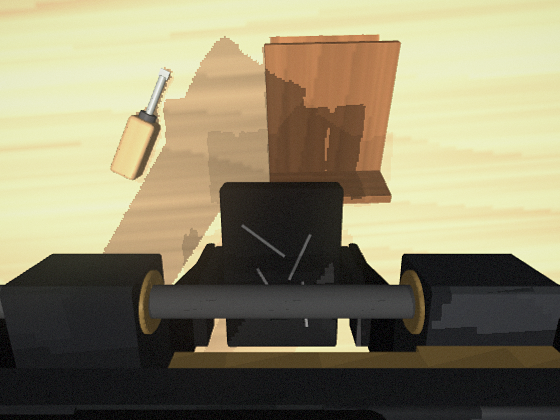

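The wrist view shows the plaque held square and the rack ahead at about (330,115). Three fits agree on the rack at (422, -351) mm, yaw -3.4°. Now I'll tilt and work out the shift in the tilted frame.

>>> {"api": "play_rows", "payload": {"steps": [[[0,0,0,0,0.1164,0,0.04],[0,0,0,0,0.1164,0,0.04],[0,0,0,0,0.1164,0.0,0.04],[0,0,0,0,0,0,0.04]]]}}

```text
time_s: 10.4
tool_pos: [0.4147, -0.3, 0.2135]
tool_rot: [-179.8, -15.3, -4.1]
force: [-0.8, -0.4, -0.5]
grip_width: 0.054
grasp_force: 20.0
```

```bash
cat >> h.py <<'E'
RK=np.array([.422,-.351,.02]); RR=Ro.from_euler('xyz',[180,-20,-3.4],degrees=True)
def rack_now():
    o=get_obs(); T=RR.inv()
    # TCP in rack frame (mm), and turn needed
    d=T.apply(np.array(o['tool_pos'])-RK)*[1,-1,-1]*1e3
    print('TCP in rack mm',np.round(d,1),'turn',np.round((Ro.from_euler('xyz',o['tool_rot'],degrees=True).inv()*RR).as_rotvec(),3),'F',np.round(o['force'],1),'w',np.round(o['grip_width'],4))
E
python3 -c "
from h import *
rack_now()"
```

```text
TCP in rack mm [ 56.5  50.5 185.3] turn [-0.     0.082 -0.011] F [-0.8 -0.4 -0.5] w 0.054
```

>>> {"api": "play_rows", "payload": {"steps": [[[0,0,0,0,0.04,-0.005,0.04],[0,0,0,0,0.042,-0.006,0.04],[0,0.017,0.02,0,0,0,0.04],[0,0.017,0.02,0,0,0,0.04],[0,0.0165,0.02,0,0,0,0.04],[0,0,0.02,0,0,0,0.04],[-0.003,0,0.02,0,0,0,0.04],[-0.003,0,0.02,0,0,0,0.04],[0,0,0.01,0,0,0,0.04],[0,0,0,0,0,0,0.04],[0,0,0,0,0,0,0.04]]]}}

```text
time_s: 11.5
tool_pos: [0.4557, -0.3505, 0.092]
tool_rot: [180.0, -20.2, -3.0]
force: [-0.3, -0.2, -0.8]
grip_width: 0.0538
grasp_force: 20.0
```

```bash
python3 -c "
from h import *
rack_now();print(get_obs()['qpos'])"
```

```text
TCP in rack mm [56.2  2.5 56.2] turn [-0.002 -0.004  0.007] F [-0.3 -0.2 -0.8] w 0.0538
[-13.24704859   7.56967102  60.10957884 119.03010187 -28.81490606
  45.52625552 -28.86103136]
```

>>> {"api": "play_rows", "payload": {"steps": [[[-0.005,0.001,0.02,0,0,0.007,0.04],[-0.005,0.0015,0.018,0,0,0,0.04],[0,0,0.006,0,0,0,0.04],[0,0,0.002,0,0,0,0.04],[0,0,0,0,0,0,0.04]]]}}

```text
time_s: 12.0
tool_pos: [0.461, -0.3549, 0.0452]
tool_rot: [-179.9, -20.2, -3.6]
force: [0.6, 0.9, -0.7]
grip_width: 0.0535
grasp_force: 20.0
```

```bash
python3 -c "
from h import *
rack_now()
c=read_camera('wrist');save(c,'w3')"
```

```text
TCP in rack mm [45.4 -1.5 10.3] turn [-0.001 -0.003 -0.003] F [ 0.6  0.9 -0.7] w 0.0535
```

View pics/w3.png

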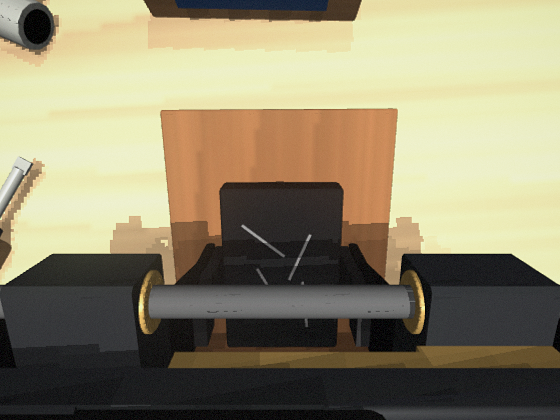

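The plaque is centred on the shelf: shelf columns 162–397, plaque 220–343. It is parallel to the shelf too. I'll lower it to contact.

>>> {"api": "play_rows", "payload": {"steps": [[[0,0,0.0015,0,0,0,0.04],[0,0,0.0015,0,0,0,0.04],[0,0,0.0015,0,0,0,0.04],[0,0,0,0,0,0,0.04],[0,0,0,0,0,0,0.04]]]}}

```text
time_s: 12.55
tool_pos: [0.4616, -0.3548, 0.0397]
tool_rot: [-179.9, -20.1, -3.6]
force: [1.0, -0.3, -0.1]
grip_width: 0.0539
grasp_force: 20.0
```

```bash
python3 -c "
from h import *
rack_now()"
```

```text
TCP in rack mm [44.1 -1.4  4.9] turn [-0.001 -0.002 -0.003] F [ 1.  -0.3 -0.1] w 0.0539
```

Next I'll slide down the slope until the backstop stops it.

>>> {"api": "play_rows", "payload": {"steps": [[[-0.0015,0,0.0005,0,0,0,0.04],[-0.0015,0,0.0005,0,0,0,0.04],[-0.001,0,0,0,0,0,0.04],[0,0,0,0,0,0,0.04],[0,0,0,0,0,0,0.04]]]}}

```text
time_s: 13.05
tool_pos: [0.4597, -0.3553, 0.0389]
tool_rot: [-179.9, -20.3, -3.6]
force: [-0.1, 0.5, 5.0]
grip_width: 0.0536
grasp_force: 20.0
```

>>> {"api": "play_rows", "payload": {"steps": [[[-0.001,0,0,0,0,0,0.04],[-0.001,0,0,0,0,0,0.04],[-0.001,0,0,0,0,0,0.04],[0,0,0,0,0,0,0.04],[0,0,0,0,0,0,0.04]]]}}

```text
time_s: 13.55
tool_pos: [0.4578, -0.3553, 0.0382]
tool_rot: [-180.0, -20.4, -3.6]
force: [5.1, -0.6, 5.6]
grip_width: 0.0538
grasp_force: 20.0
```

```bash
python3 -c "
from h import *
rack_now()"
```

```text
TCP in rack mm [40.1 -2.2  4.8] turn [ 0.    -0.006 -0.003] F [ 5.1 -0.6  5.6] w 0.0538
```

>>> {"api": "play_rows", "payload": {"steps": [[[-0.001,0,0,0,0,0,0.04],[-0.0005,0,0,0,0,0,0.04],[0,0,0,0,0,0,0.04],[0,0,0,0,0,0,0.04]]]}}

```text
time_s: 13.95
tool_pos: [0.4578, -0.3553, 0.0383]
tool_rot: [180.0, -20.5, -3.5]
force: [8.4, -0.6, 4.8]
grip_width: 0.0538
grasp_force: 20.0
```

>>> {"api": "play_rows", "payload": {"steps": [[[0,0,0,0,0,0,0.064],[0,0,0,0,0,0,0.064],[0,0,0,0,0,0,0.064],[0,0,-0.01,0,0,0,0.064],[0,0,-0.03,0,0,0,0.064],[0,0,-0.04,0,0,0,0.07],[0,0,-0.04,0,0,0,0.087],[0,0,-0.04,0,0,0,0.087],[0,0,-0.03,0,0,0,0.087],[0,0,0,0,0,0,0.087]]]}}

```text
time_s: 14.95
tool_pos: [0.389, -0.3528, 0.2185]
tool_rot: [-180.0, -20.5, -3.7]
force: [-0.5, -0.5, 0.2]
grip_width: 0.0858
grasp_force: 0.0
```

```bash
python3 -c "
from h import *
rack_now();to((.62,.194,.2),(180,0,-5.7))
c=read_camera('wrist');save(c,'w4')"
```

```text
TCP in rack mm [ 37.1  -3.7 197.8] turn [ 0.001 -0.009 -0.005] F [-0.5 -0.5  0.2] w 0.0858
now [ 0.389  -0.3528  0.2185] [-180.   -20.5   -3.7] tool shift [ 0.1764 -0.5605  0.0862]
turn [-0.007 -0.358  0.035]
```

View pics/w4.png

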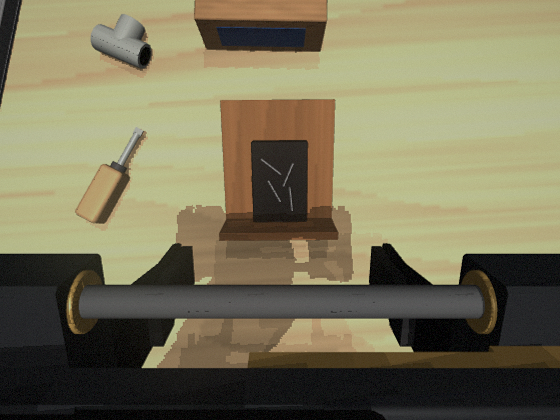

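The large plaque lies flat on the shelf with its lower edge (row 222) at the backstop, columns 252–307 on a shelf of 221–335. Now for the small plaque.

>>> {"api": "play_rows", "payload": {"steps": [[[0,0,0,0,-0.09,0,0.087],[0,0,0,0,-0.09,0,0.087],[0,0,0,0,-0.09,0.018,0.087],[0,0,0,0,-0.088,0.017,0.087],[0.0135,-0.0436,0,0,0,0,0.087],[0.0135,-0.0436,0,0,0,0,0.087],[0.0135,-0.0436,0,0,0,0,0.087],[0.0135,-0.0436,0,0,0,0,0.087],[0.0135,-0.0436,0,0,0,0,0.087],[0.0135,-0.0436,0,0,0,0,0.087],[0.0135,-0.0436,0,0,0,0,0.087],[0.0135,-0.0436,0,0,0,0,0.087]]]}}

```text
time_s: 16.2
tool_pos: [0.5295, -0.0123, 0.213]
tool_rot: [-179.8, 0.6, -5.6]
force: [1.1, -0.2, 0.9]
grip_width: 0.0868
grasp_force: 0.0
```

>>> {"api": "play_rows", "payload": {"steps": [[[0.0135,-0.0436,0,0,0,0,0.087],[0.0135,-0.0436,0,0,0,0,0.087],[0.0135,-0.0436,0,0,0,0,0.087],[0.0135,-0.0436,0,0,0,0,0.087],[0.0135,-0.0436,0,0,0,0,0.087],[0,0,0,0,0,0,0.087],[0,0,0,0,0,0,0.087],[0,0,0,0,0,0,0.087]]]}}

```text
time_s: 17.0
tool_pos: [0.6179, 0.1944, 0.2143]
tool_rot: [-179.9, 0.5, -5.7]
force: [-0.7, -1.2, -0.2]
grip_width: 0.087
grasp_force: 0.0
```

```bash
python3 look.py plaque_small wrist .637 .194 -6
python3 -c "
from h import *
to((.637,.194,.004),(180,0,-5.7))"
```

```text
plaque_small wrist 0.8 [260. 128. 300. 192.] [637.4 194.4  -7.8] 0.036
now [0.6182 0.1942 0.2156] [-179.8    0.4   -5.7] tool shift [ 0.0204 -0.0008  0.2114]
turn [-0.004  0.008 -0.   ]
```

>>> {"api": "play_rows", "payload": {"steps": [[[0.004,0,0.04,-0.004,0.008,0.03,0.087],[0.004,0,0.04,0,0,0,0.087],[0.004,0,0.04,0,0,0,0.087],[0.004,0,0.04,0,0,0,0.087],[0.0025,0,0.03,0,0,0,0.087],[0,0,0.014,0,0,0,0.087],[0,0,0.006,0,0,0,0.087],[0,0,0,0,0,0,0.06],[0,0,0,0,0,0,0.03],[0,0,0,0,0,0,0.03],[0,0,0,0,0,0,0.03],[0,0,0,0,0,0,0.03]]], "force": 20}}

```text
time_s: 18.3
tool_pos: [0.637, 0.195, 0.0068]
tool_rot: [-179.9, -0.1, -7.3]
force: [0.1, -0.5, -0.7]
grip_width: 0.0549
grasp_force: 0.0
```

>>> {"api": "play_rows", "payload": {"steps": [[[0,0,0,0,0,0,0.03],[0,0,0,0,0,0,0.03],[0,0,0,0,0,0,0.03],[0,0,0,0,0,0,0.03],[0,0,0,0,0,0,0.03],[0,0,0,0,0,0,0.03]]]}}

```text
time_s: 18.9
tool_pos: [0.6366, 0.1947, 0.0061]
tool_rot: [-179.9, -0.0, -7.3]
force: [-0.7, -0.9, 1.5]
grip_width: 0.0378
grasp_force: 20.0
```

```bash
python3 -c "
from h import *
to((.637,.194,.004),(180,0,-5.7));print(get_obs()['grip_width'],get_obs()['grasp_force'])
# hover over rack
p=RK+RR.apply(np.array([38,2,-195])/1e3*[1,1,1]);print('hover',p)"
```

```text
now [0.6366 0.1947 0.0061] [-179.9   -0.    -7.3] tool shift [0.0005 0.0007 0.0021]
turn [-0.001 -0.001 -0.027]
0.037849575371690675 20.000496804714203
hover [ 0.39095032 -0.35115884  0.21623683]
```

>>> {"api": "play_rows", "payload": {"steps": [[[0,0,-0.03,0,0,0,0.03],[0,0,-0.045,0,0,0,0.03],[0,0,-0.045,0,0,0,0.03],[0,0,-0.045,0,0,0,0.03],[0,0,-0.045,0,0,-0.066,0.03],[-0.016,0.0431,0,0,0,0,0.03],[-0.016,0.0431,0,0,0,0,0.03],[-0.016,0.0431,0,0,0,0,0.03],[-0.016,0.0431,0,0,0,0,0.03],[-0.016,0.0431,0,0,0,0,0.03],[-0.016,0.0431,0,0,0,0,0.03],[-0.016,0.0431,0,0,0,0,0.03]]]}}

```text
time_s: 20.1
tool_pos: [0.5052, -0.1015, 0.2156]
tool_rot: [-179.9, -0.1, -3.5]
force: [0.6, -0.6, -0.7]
grip_width: 0.0378
grasp_force: 20.0
```

>>> {"api": "play_rows", "payload": {"steps": [[[-0.016,0.0431,0,0,0,0,0.03],[-0.016,0.0431,0,0,0,0,0.03],[-0.016,0.0431,0,0,0,0,0.03],[-0.016,0.0431,0,0,0,0,0.03],[-0.016,0.0431,0,0,0,0,0.03],[-0.016,0.0431,0,0,0,0,0.03],[0,0,0,0,0.07,0,0.03],[0,0,0,0,0.07,0,0.03],[0,0,0,0,0.07,0,0.03],[0,0,0,0,0.07,0,0.03],[0,0,0,0,0.07,0,0.03],[0,0,0,0,0,0,0.03]]]}}

```text
time_s: 21.3
tool_pos: [0.3926, -0.3522, 0.2147]
tool_rot: [-179.8, -20.2, -3.7]
force: [0.1, -0.0, -0.4]
grip_width: 0.0377
grasp_force: 20.0
```

>>> {"api": "play_rows", "payload": {"steps": [[[0,0,0,0,0,0,0.03],[0,0,0,0,0,0,0.03]]]}}

```text
time_s: 21.5
tool_pos: [0.3954, -0.3521, 0.2156]
tool_rot: [-180.0, -20.0, -3.5]
force: [0.3, 0.6, 0.4]
grip_width: 0.0377
grasp_force: 20.0
```

```bash
python3 -c "
from h import *
rack_now()"
```

```text
TCP in rack mm [ 42.   -2.6 192.8] turn [ 0.    -0.001 -0.001] F [0.3 0.6 0.4] w 0.0377
```

>>> {"api": "play_rows", "payload": {"steps": [[[-0.0025,0,0.03,0,0,0,0.03],[-0.0025,0,0.035,0,0,0,0.03],[-0.0025,0,0.035,0,0,0,0.03],[0,0,0.035,0,0,0,0.03],[0,0,0.02,0,0,0,0.03],[0,0,0.009,0,0,0,0.03],[0,0,0,0,0,0,0.03],[0,0,0,0,0,0,0.03]]]}}

```text
time_s: 22.3
tool_pos: [0.4443, -0.3553, 0.0587]
tool_rot: [180.0, -20.0, -3.4]
force: [-0.2, -0.3, 0.2]
grip_width: 0.038
grasp_force: 20.0
```

```bash
python3 -c "
from h import *
rack_now()"
```

```text
TCP in rack mm [34.4 -2.9 28.6] turn [ 0.001 -0.    -0.   ] F [-0.2 -0.3  0.2] w 0.038
```

>>> {"api": "play_rows", "payload": {"steps": [[[0,0,0.003,0,0,0,0.03],[0,0,0.002,0,0,0,0.03],[0,0,0.0015,0,0,0,0.03],[0,0,0,0,0,0,0.03],[0,0,0,0,0,0,0.03]]]}}

```text
time_s: 22.8
tool_pos: [0.4463, -0.3551, 0.0528]
tool_rot: [-179.9, -20.1, -3.5]
force: [-0.0, -0.8, -1.1]
grip_width: 0.0377
grasp_force: 20.0
```

```bash
python3 -c "
from h import *
rack_now()"
```

```text
TCP in rack mm [34.2 -2.7 22.5] turn [-0.    -0.002 -0.002] F [-0.  -0.8 -1.1] w 0.0377
```

>>> {"api": "play_rows", "payload": {"steps": [[[-0.0005,0,0.001,0,0,0,0.03],[-0.001,0,0.0005,0,0,0,0.03],[-0.001,0,0,0,0,0,0.03],[-0.001,0,0,0,0,0,0.03],[0,0,0,0,0,0,0.03],[0,0,0,0,0,0,0.03]]]}}

```text
time_s: 23.4
tool_pos: [0.4433, -0.3551, 0.0501]
tool_rot: [-179.9, -20.1, -3.5]
force: [-0.2, -0.5, 1.6]
grip_width: 0.0377
grasp_force: 20.0
```

>>> {"api": "play_rows", "payload": {"steps": [[[-0.001,0,0,0,0,0,0.03],[-0.001,0,0,0,0,0,0.03],[0,0,0,0,0,0,0.03],[0,0,0,0,0,0,0.03]]]}}

```text
time_s: 23.8
tool_pos: [0.442, -0.355, 0.0496]
tool_rot: [-180.0, -20.1, -3.5]
force: [1.4, -0.9, 1.5]
grip_width: 0.0379
grasp_force: 20.0
```

```bash
python3 -c "
from h import *
rack_now()"
```

```text
TCP in rack mm [29.1 -2.8 20.9] turn [-0.    -0.002 -0.002] F [ 1.4 -0.9  1.5] w 0.0379
```

>>> {"api": "play_rows", "payload": {"steps": [[[-0.001,0,0.0003,0,0,0,0.03],[-0.001,0,0,0,0,0,0.03],[0,0,0,0,0,0,0.03],[0,0,0,0,0,0,0.03]]]}}

```text
time_s: 24.2
tool_pos: [0.4419, -0.3549, 0.0496]
tool_rot: [-180.0, -20.3, -3.5]
force: [5.5, 0.2, 3.3]
grip_width: 0.0378
grasp_force: 20.0
```

```bash
python3 -c "
from h import *
rack_now()"
```

```text
TCP in rack mm [29.  -2.7 20.9] turn [ 0.    -0.005 -0.001] F [5.5 0.2 3.3] w 0.0378
```

Its motion has stopped and the force has built to 5.5 N, so it is against the backstop. Release and rise.

>>> {"api": "play_rows", "payload": {"steps": [[[0,0,0,0,0,0,0.048],[0,0,0,0,0,0,0.048],[0,0,0,0,0,0,0.048],[0,0,0,0,0,0,0.048],[0,0,-0.01,0,0,0,0.048],[0,0,-0.03,0,0,0,0.06],[0,0,-0.04,0,0,0,0.087],[0,0,-0.04,0,0,0,0.087],[0,0,-0.04,0,0,0,0.087],[0,0,-0.02,0,0,0,0.087],[0,0,0,0,0,0,0.087],[0,0,0,0,0,0,0.087]]]}}

```text
time_s: 25.4
tool_pos: [0.3807, -0.3503, 0.2094]
tool_rot: [-179.8, -20.0, -3.5]
force: [-0.5, 0.5, -0.1]
grip_width: 0.0858
grasp_force: 0.0
```

```bash
python3 -c "
from h import *
rack_now();to((.61,-.19,.2),(180,0,-27.3))
c=read_camera('wrist');save(c,'w5')"
```

```text
TCP in rack mm [ 26.   -1.7 192.1] turn [-0.003 -0.001 -0.002] F [-0.5  0.5 -0.1] w 0.0858
now [ 0.3807 -0.3503  0.2094] [-179.8  -20.    -3.5] tool shift [ 0.2026 -0.1737  0.0846]
turn [-0.076 -0.344  0.412]
```

View pics/w5.png

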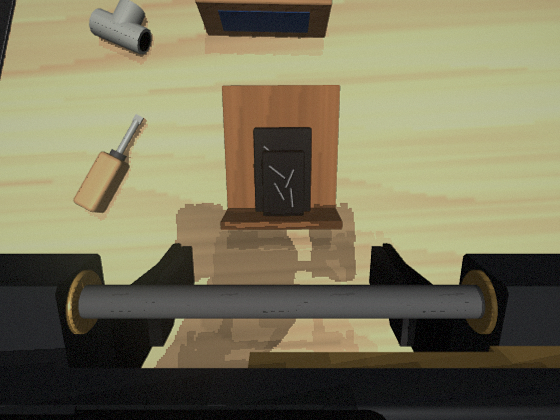

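The small plaque lies on the large one. Both lower edges are at the backstop (rows 213–215) and both are near mid-width. On to the tee.

>>> {"api": "play_rows", "payload": {"steps": [[[0,0,0,0,-0.0873,0,0.087],[0,0,0,0,-0.0873,0,0.087],[0,0,0,0,-0.0873,0,0.087],[0,0,0,0,-0.0873,0,0.087],[0,0,0,0,0,0.138,0.087],[0,0,0,0,0,0.138,0.087],[0,0,0,0,0,0.139,0.087]]]}}

```text
time_s: 26.15
tool_pos: [0.381, -0.3492, 0.2079]
tool_rot: [-179.9, 0.3, -27.4]
force: [-0.5, 0.8, 0.0]
grip_width: 0.0871
grasp_force: 0.0
```

>>> {"api": "play_rows", "payload": {"steps": [[[0.0206,-0.0416,0,0,0,0,0.087],[0.0206,-0.0416,0,0,0,0,0.087],[0.0206,-0.0416,0,0,0,0,0.087],[0.0206,-0.0416,0,0,0,0,0.087],[0.0206,-0.0416,0,0,0,0,0.087],[0.0206,-0.0416,0,0,0,0,0.087],[0,0,0.02,0,0,0,0.087],[0,0,0,0,0,0,0.087],[0,0,0,0,0,0,0.087]]]}}

```text
time_s: 27.05
tool_pos: [0.6038, -0.1848, 0.1892]
tool_rot: [-180.0, 0.2, -27.2]
force: [0.3, 0.0, 0.0]
grip_width: 0.0872
grasp_force: 0.0
```

```bash
python3 look.py tee wrist .6215 -.1905 -27
python3 -c "
from h import *
to((.6215,-.1905,.004),(180,0,-27.3))"
```

```text
tee wrist 0.45 [312. 237. 343. 344.] [ 621.5 -190.5  -27. ] 1.0
now [ 0.6044 -0.1857  0.1911] [-179.9    0.   -27.3] tool shift [ 0.0175 -0.0031  0.1871]
turn [-0.002  0.     0.   ]
```

```bash
python3 - <<'E'
from fit import *
c=read_camera('wrist'); m=render(c,'tee',(.6215,-.1905,-27.3))
f=cv2.resize(c['frame'][:,:,::-1],(2240,1680)); k,_=cv2.findContours(m,0,2); f=cv2.drawContours(f,k,-1,(0,0,255),2)
cv2.imwrite('pics/w6.png',cv2.resize(f[200:1100,700:1600],(600,600)))
E
```

```text
(no output)
```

View pics/w6.png

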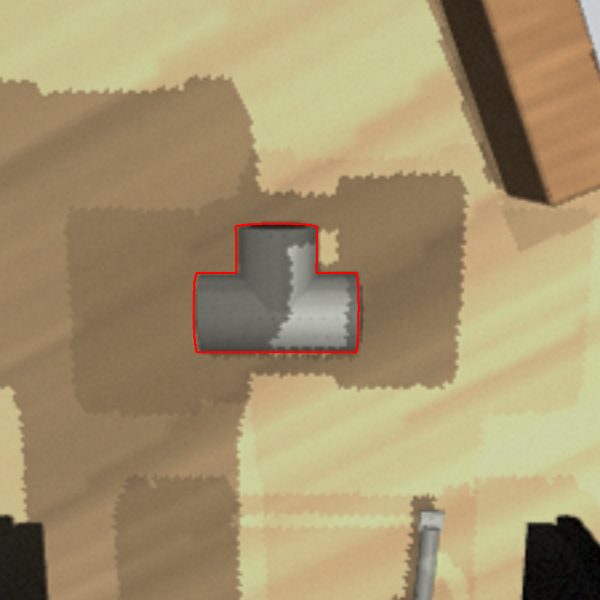

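The projected model outline matches the tee (overlay columns 195–358). I'll grasp it across its ends.

>>> {"api": "play_rows", "payload": {"steps": [[[0.005,-0.001,0.04,0,0,0,0.087],[0.005,-0.001,0.04,0,0,0,0.087],[0.005,-0.001,0.04,0,0,0,0.087],[0.003,0,0.04,0,0,0,0.087],[0,0,0.02,0,0,0,0.087],[0,0,0.005,0,0,0,0.087],[0,0,0,0,0,0,0.07],[0,0,0,0,0,0,0.045],[0,0,0,0,0,0,0.045],[0,0,0,0,0,0,0.045],[0,0,0,0,0,0,0.045],[0,0,0,0,0,0,0.045]]], "force": 30}}

```text
time_s: 28.4
tool_pos: [0.6232, -0.1899, 0.0068]
tool_rot: [-179.8, -0.1, -27.2]
force: [-1.1, -0.2, 4.9]
grip_width: 0.0558
grasp_force: 30.0
```

>>> {"api": "play_rows", "payload": {"steps": [[[0,0,0,0,0,0,0.045],[0,0,0,0,0,0,0.045],[0,0,-0.03,0,0,0,0.045],[0,0,-0.045,0,0,0,0.045],[0,0,-0.045,0,0,0,0.045],[0,0,-0.045,0,0,0,0.045],[0,0,-0.035,0,0,0,0.045]]]}}

```text
time_s: 29.1
tool_pos: [0.6229, -0.1895, 0.2081]
tool_rot: [-179.7, -0.0, -27.1]
force: [1.0, -1.0, -1.8]
grip_width: 0.0559
grasp_force: 30.0
```

```bash
python3 -c "
from h import *
to((.43,.34,.2),(180,0,-5.4));to((.43,.34,.2),(180,0,84.6))
print(get_obs()['qpos'])"
```

```text
now [ 0.6229 -0.1895  0.2081] [-179.7   -0.   -27.1] tool shift [-0.4131 -0.3832  0.0096]
turn [-0.004 -0.002 -0.379]
now [ 0.6229 -0.1895  0.2081] [-179.7   -0.   -27.1] tool shift [-0.4131 -0.3832  0.0096]
turn [-0.002 -0.005 -1.95 ]
[-18.6577725   22.86702591  44.14670597  85.62527312 -16.32631046
  77.96762091 -90.50071184]
```

>>> {"api": "play_rows", "payload": {"steps": [[[0,0,0,0,0,-0.126,0.045],[0,0,0,0,0,-0.126,0.045],[0,0,0,0,0,-0.127,0.045],[-0.0206,-0.0424,0,0,0,0,0.045],[-0.0206,-0.0424,0,0,0,0,0.045],[-0.0206,-0.0424,0,0,0,0,0.045],[-0.0206,-0.0424,0,0,0,0,0.045],[-0.0206,-0.0424,0,0,0,0,0.045],[-0.0206,-0.0424,0,0,0,0,0.045],[-0.0206,-0.0424,0,0,0,0,0.045]]]}}

```text
time_s: 30.1
tool_pos: [0.5056, 0.1213, 0.2063]
tool_rot: [-179.8, 0.0, -5.4]
force: [0.4, 0.1, -1.5]
grip_width: 0.0556
grasp_force: 30.0
```

>>> {"api": "play_rows", "payload": {"steps": [[[-0.0206,-0.0424,0,0,0,0,0.045],[-0.0206,-0.0424,0,0,0,0,0.045],[-0.0206,-0.0424,0,0,0,0,0.045],[-0.0206,-0.0424,0,0,0,0,0.045],[-0.0206,-0.0424,0,0,0,0,0.045],[0,0,0,0,0,0,0.045],[0,0,0,0,0,0,0.045]]]}}

```text
time_s: 30.8
tool_pos: [0.4233, 0.3411, 0.2064]
tool_rot: [-179.9, 0.0, -5.2]
force: [0.3, -1.0, -2.0]
grip_width: 0.0561
grasp_force: 30.0
```

```bash
python3 -c "
from h import *
to((.425,.3406,.012),(180,0,-5.4))
print(get_obs()['qpos'])"
```

```text
now [0.4233 0.3411 0.2064] [-179.9    0.    -5.2] tool shift [0.0019 0.0007 0.1944]
turn [-0.002  0.     0.003]
[ -58.58430147    5.76349873   18.22125815  100.39036024   -1.96094447
   74.08363051 -135.13226388]
```

>>> {"api": "play_rows", "payload": {"steps": [[[0.001,0,0.04,0,0,0,0.045],[0.001,0,0.04,0,0,0,0.045],[0,0,0.04,0,0,0,0.045],[0,0,0.04,0,0,0,0.045],[0,0,0.025,0,0,0,0.045],[0,0,0.008,0,0,0,0.045],[0,0,0,0,0,0,0.045],[0,0,0,0,0,0,0.072],[0,0,0,0,0,0,0.072],[0,0,0,0,0,0,0.072],[0,0,0,0,0,0,0.072],[0,0,-0.01,0,0,0,0.072]]]}}

```text
time_s: 32.0
tool_pos: [0.4261, 0.3401, 0.024]
tool_rot: [-179.9, 0.0, -5.4]
force: [-0.9, 0.2, -0.4]
grip_width: 0.0712
grasp_force: 0.0
```

>>> {"api": "play_rows", "payload": {"steps": [[[0,0,-0.03,0,0,0,0.072],[0,0,-0.04,0,0,0,0.072],[0,0,-0.04,0,0,0,0.087],[0,0,-0.04,0,0,0,0.087],[0,0,-0.04,0,0,0,0.087],[0,0,0,0,0,0,0.087]]]}}

```text
time_s: 32.6
tool_pos: [0.4296, 0.3421, 0.2217]
tool_rot: [-179.3, -0.5, -5.4]
force: [0.3, 0.3, 0.6]
grip_width: 0.0858
grasp_force: 0.0
```

```bash
python3 -c "
from h import *
to((.45,.166,.2))
c=read_camera('wrist');save(c,'w7')"
```

```text
now [0.4296 0.3421 0.2217] [-179.3   -0.5   -5.4] tool shift [0.0369 0.1737 0.0198]
```

View pics/w7.png

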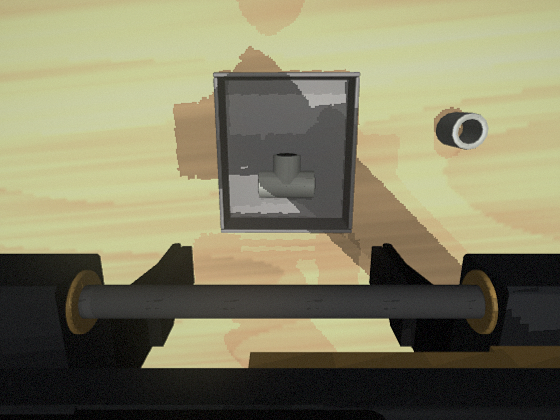

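The tee lies flat in the near half of the bin, around (286,176). Next is the socket.

>>> {"api": "play_rows", "payload": {"steps": [[[0.0092,0.0435,0.004,0,0,0,0.087],[0.0092,0.0435,0.004,0,0,0,0.087],[0.0092,0.0435,0.004,0,0,0,0.087],[0.0092,0.0435,0.004,0,0,0,0.087],[0,0,0,0,0,0,0.087],[0,0,0,0,0,0,0.087],[0,0,0,0,0,0,0.087]]]}}

```text
time_s: 33.35
tool_pos: [0.4462, 0.1643, 0.1974]
tool_rot: [-179.8, 0.0, -5.3]
force: [-0.2, 0.3, -0.4]
grip_width: 0.0872
grasp_force: 0.0
```

```bash
python3 look.py socket wrist .465 .1655 0
python3 -c "
from h import *
to((.465,.1655,.012),(180,0,-5.4))"
```

```text
socket wrist 0.68 [263. 145. 298. 190.] [465.1 165.5   3. ] 0.323
now [0.4464 0.1647 0.1975] [-179.8   -0.    -5.3] tool shift [ 0.0184 -0.002   0.1855]
turn [-0.003 -0.     0.002]
```

>>> {"api": "play_rows", "payload": {"steps": [[[0.0045,0,0.04,0,0,0,0.087],[0.0045,-0.001,0.04,0,0,0,0.087],[0.0045,0,0.04,0,0,0,0.087],[0.0045,0,0.04,0,0,0,0.087],[0,0,0.02,0,0,0,0.087],[0,0,0.005,0,0,0,0.087],[0,0,0,0,0,0,0.06],[0,0,0,0,0,0,0.025],[0,0,0,0,0,0,0.025],[0,0,0,0,0,0,0.025],[0,0,0,0,0,0,0.025],[0,0,0,0,0,0,0.025]]], "force": 30}}

```text
time_s: 34.65
tool_pos: [0.4653, 0.1634, 0.0132]
tool_rot: [-179.8, -0.1, -5.4]
force: [-0.3, -0.6, -0.1]
grip_width: 0.0469
grasp_force: 0.0
```

>>> {"api": "play_rows", "payload": {"steps": [[[0,0,0,0,0,0,0.025],[0,0,0,0,0,0,0.025],[0,0,0,0,0,0,0.025],[0,0,0,0,0,0,0.025],[0,0,0,0,0,0,0.025],[0,0,0,0,0,0,0.025]]]}}

```text
time_s: 35.25
tool_pos: [0.4651, 0.1636, 0.0129]
tool_rot: [-179.8, -0.0, -5.4]
force: [-0.6, 2.6, 2.6]
grip_width: 0.0326
grasp_force: 30.0
```

>>> {"api": "play_rows", "payload": {"steps": [[[0,0,-0.03,0,0,0,0.025],[0,0,-0.04,0,0,0,0.025],[0,0,-0.04,0,0,0,0.025],[0,0,-0.03,0,0,0,0.025],[0.0037,-0.0432,0,0,0,0,0.025],[0.0037,-0.0432,0,0,0,0,0.025],[0.0037,-0.0432,0,0,0,0,0.025],[0.0037,-0.0432,0,0,0,0,0.025],[0,0,0,0,0,0,0.025],[0,0,0,0,0,0,0.025]]]}}

```text
time_s: 36.25
tool_pos: [0.4953, 0.3333, 0.1518]
tool_rot: [-180.0, 0.0, -5.3]
force: [0.3, -0.9, -2.2]
grip_width: 0.0322
grasp_force: 30.0
```

```bash
python3 -c "
from h import *
to((.496,.334,.018),(180,0,-5.4));o=get_obs();print(o['grip_width'],o['grasp_force'])"
```

```text
now [0.4953 0.3333 0.1518] [-180.     0.    -5.3] tool shift [ 0.0007 -0.0007  0.1338]
turn [-0.     0.     0.002]
0.03217987342146414 29.970201351849823
```

>>> {"api": "play_rows", "payload": {"steps": [[[0,0,0.04,0,0,0,0.025],[0,0,0.04,0,0,0,0.025],[0,0,0.035,0,0,0,0.025],[0,0,0.013,0,0,0,0.025],[0,0,0.005,0,0,0,0.025],[0,0,0,0,0,0,0.025],[0,0,0,0,0,0,0.055],[0,0,0,0,0,0,0.055],[0,0,0,0,0,0,0.055],[0,0,0,0,0,0,0.055],[0,0,-0.01,0,0,0,0.055],[0,0,-0.03,0,0,0,0.055]]]}}

```text
time_s: 37.45
tool_pos: [0.494, 0.3323, 0.0586]
tool_rot: [179.9, 0.2, -5.4]
force: [-0.1, -0.3, -0.4]
grip_width: 0.0546
grasp_force: 0.0
```

>>> {"api": "play_rows", "payload": {"steps": [[[0,0,-0.04,0,0,0,0.087],[0,0,-0.04,0,0,0,0.087],[0,0,-0.04,0,0,0,0.087],[0,0,-0.03,0,0,0,0.087],[0,0,0,0,0,0,0.087],[0,0,0,0,0,0,0.087]]]}}

```text
time_s: 38.05
tool_pos: [0.4962, 0.3333, 0.2115]
tool_rot: [-179.7, -0.1, -5.4]
force: [-0.0, 0.7, -0.8]
grip_width: 0.0861
grasp_force: 0.0
```

```bash
python3 -c "
from h import *
to((.45,-.165,.2),(180,0,-32))
c=read_camera('wrist');save(c,'w8')"
```

```text
now [0.4962 0.3333 0.2115] [-1.797e+02 -1.000e-01 -5.400e+00] tool shift [0.0011 0.5005 0.009 ]
turn [-0.005 -0.001  0.464]
```

View pics/w8.png

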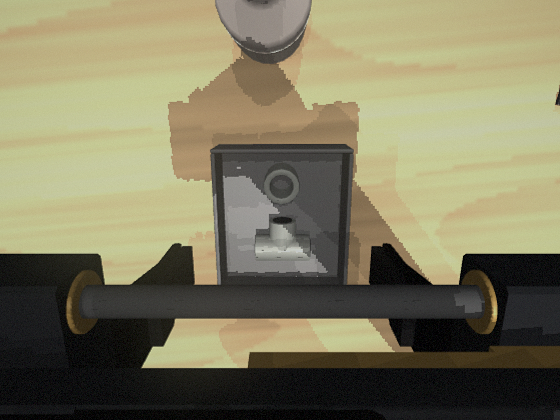

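The socket stands in the bin at about (281,185), beyond the tee at (283,240). Now the screwdriver.

>>> {"api": "play_rows", "payload": {"steps": [[[0,0.0449,0,0,0,0,0.087],[0,0.0449,0,0,0,0,0.087],[0,0.0449,0,0,0,0,0.087],[0,0.0449,0,0,0,0,0.087],[0,0.0449,0,0,0,0,0.087],[0,0.0449,0,0,0,0,0.087],[0,0.0449,0,0,0,0,0.087],[0,0.0449,0,0,0,0,0.087],[0,0.0449,0,0,0,0,0.087],[0,0.0449,0,0,0,0,0.087],[-0.004,0.0449,0,0,0,0,0.087]]]}}

```text
time_s: 39.2
tool_pos: [0.4439, -0.1596, 0.2074]
tool_rot: [-179.8, 0.1, -5.4]
force: [0.2, 0.5, -0.5]
grip_width: 0.0868
grasp_force: 0.0
```

>>> {"api": "play_rows", "payload": {"steps": [[[0,0,0,0,0,0.116,0.087],[0,0,0,0,0,0.116,0.087],[0,0,0,0,0,0.116,0.087],[0,0,0,0,0,0.116,0.087],[0,0,0,0,0,0,0.087],[0,0,0,0,0,0,0.087]]]}}

```text
time_s: 39.8
tool_pos: [0.4445, -0.158, 0.2077]
tool_rot: [-179.9, 0.1, -31.9]
force: [-0.4, -0.4, -0.8]
grip_width: 0.0868
grasp_force: 0.0
```

```bash
python3 look.py screwdriver wrist .462 -.1665 -32
python3 -c "
from h import *
to((.462,-.1665,.008),(180,0,-32))"
```

```text
screwdriver wrist 0.84 [266.  79. 298. 198.] [ 460.1 -167.5  -30.8] 0.108
now [ 0.4448 -0.158   0.2081] [-1.798e+02  1.000e-01 -3.190e+01] tool shift [ 0.0194 -0.0013  0.2001]
turn [-0.003  0.002  0.002]
```

>>> {"api": "play_rows", "payload": {"steps": [[[0.005,0,0.04,0,0,-0.014,0.087],[0.005,-0.001,0.04,0,0,0,0.087],[0.005,0,0.04,0,0,0,0.087],[0.0035,0,0.04,0,0,0,0.087],[0,0,0.03,0,0,0,0.087],[0,0,0.01,0,0,0,0.087],[0,0,0,0,0,0,0.06],[0,0,0,0,0,0,0.015],[0,0,0,0,0,0,0.015],[0,0,0,0,0,0,0.015],[0,0,0,0,0,0,0.015],[0,0,0,0,0,0,0.015]]], "force": 25}}

```text
time_s: 41.1
tool_pos: [0.4621, -0.1662, 0.0092]
tool_rot: [-179.8, 0.0, -31.2]
force: [0.7, 0.3, -0.2]
grip_width: 0.0468
grasp_force: 0.0
```

>>> {"api": "play_rows", "payload": {"steps": [[[0,0,0,0,0,0,0.015],[0,0,0,0,0,0,0.015],[0,0,0,0,0,0,0.015],[0,0,0,0,0,0,0.015],[0,0,0,0,0,0,0.015],[0,0,0,0,0,0,0.015],[0,0,0,0,0,0,0.015]]]}}

```text
time_s: 41.8
tool_pos: [0.4617, -0.1664, 0.0087]
tool_rot: [-179.8, 0.1, -31.2]
force: [-0.5, -0.2, 1.4]
grip_width: 0.0258
grasp_force: 25.0
```

>>> {"api": "play_rows", "payload": {"steps": [[[0,0,-0.03,0,0,0,0.015],[0,0,-0.04,0,0,0,0.015],[0,0,-0.04,0,0,0,0.015],[0,0,0,0,0,-0.116,0.015],[0,0,0,0,0,-0.116,0.015],[0,0,0,0,0,-0.115,0.015],[0.0206,-0.0376,0,0,0,0,0.015],[0.0206,-0.0376,0,0,0,0,0.015],[0.0206,-0.0376,0,0,0,0,0.015],[0.0206,-0.0376,0,0,0,0,0.015],[0.0206,-0.0376,0,0,0,0,0.015],[0,0,0,0,0,0,0.015]]]}}

```text
time_s: 43.0
tool_pos: [0.6024, 0.0054, 0.1182]
tool_rot: [-179.7, -0.1, -10.8]
force: [-0.9, 0.2, -0.9]
grip_width: 0.0258
grasp_force: 25.0
```

>>> {"api": "play_rows", "payload": {"steps": [[[0,0,0,0,0,0,0.015],[0,0,0,0,0,0,0.015]]]}}

```text
time_s: 43.2
tool_pos: [0.5987, -0.004, 0.119]
tool_rot: [-179.9, 0.0, -11.4]
force: [-0.0, 0.1, -0.6]
grip_width: 0.0258
grasp_force: 25.0
```

```bash
python3 -c "
from h import *
to((.5995,-.002,.0135),(180,0,-11.3))
c=read_camera('wrist');save(c,'w9')"
```

```text
now [ 0.5987 -0.004   0.119 ] [-179.9    0.   -11.4] tool shift [ 0.0004 -0.0018  0.1055]
turn [-0.002  0.    -0.002]
```

View pics/w9.png

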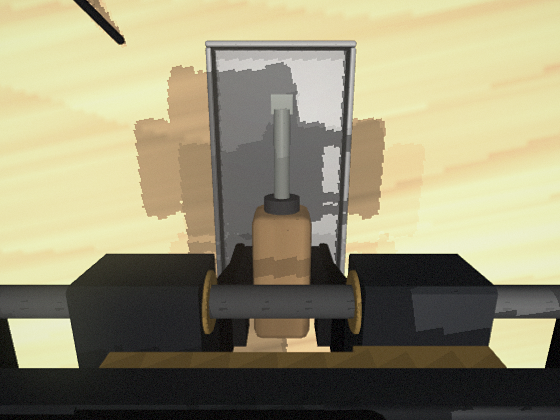

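The screwdriver is over the tray, parallel and centred: it is at column 282, tray walls at 207 and 356. Lower and release.

>>> {"api": "play_rows", "payload": {"steps": [[[0,-0.001,0.035,0,0,0,0.015],[0,0,0.035,0,0,0,0.015],[0,0,0.022,0,0,0,0.015],[0,0,0.01,0,0,0,0.015],[0,0,0.003,0,0,0,0.015],[0,0,0,0,0,0,0.015],[0,0,0,0,0,0,0.042],[0,0,0,0,0,0,0.042],[0,0,0,0,0,0,0.042],[0,0,0,0,0,0,0.042],[0,0,-0.01,0,0,0,0.042],[0,0,-0.03,0,0,0,0.042]]]}}

```text
time_s: 44.45
tool_pos: [0.5974, -0.0012, 0.0527]
tool_rot: [-179.9, 0.3, -11.3]
force: [-1.0, 1.1, 0.2]
grip_width: 0.0417
grasp_force: 0.0
```

>>> {"api": "play_rows", "payload": {"steps": [[[0,0,-0.04,0,0,0,0.042],[0,0,-0.04,0,0,0,0.06],[0,0,-0.04,0,0,0,0.06],[0,0,-0.04,0,0,0,0.06],[-0.03,0,0,0,0,0,0.06],[-0.04,0,0,0,0,0,0.06],[-0.04,0,0,0,0,0,0.06],[0,0,0,0,0,0,0.06],[0,0,0,0,0,0,0.06],[0,0,0,0,0,0,0.06]]]}}

```text
time_s: 45.45
tool_pos: [0.4929, 0.0194, 0.215]
tool_rot: [-179.8, -0.1, -11.4]
force: [0.5, 0.6, 0.2]
grip_width: 0.0598
grasp_force: 0.0
```

```bash
python3 -c "
from h import *
a=read_camera('wrist')['frame'];b=read_camera('side')['frame']
w=cv2.resize(a[:250],(400,179)); s=cv2.resize(b[90:420,140:400],(400,508))
cv2.imwrite('pics/f.png',np.vstack([w[:90+0*1] if 0 else cv2.resize(a[:250],(400,92*1)) if 0 else w[:,:],s[:420]])[:,:,::-1])"
```

```text
(no output)
```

View pics/f.png

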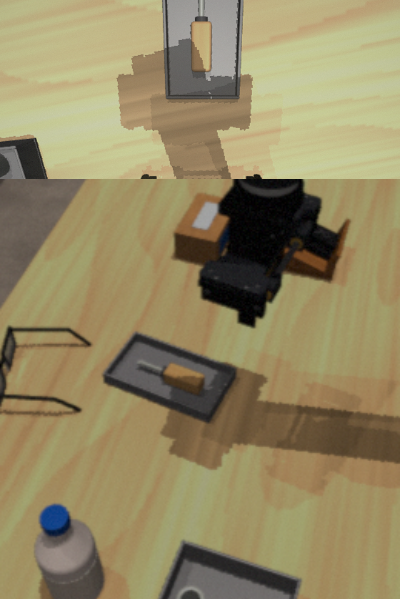

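The screwdriver lies flat in the tray, and the bottle and box have not been touched. The plaques were checked after release, and nothing has touched them since. Handing in.

```bash
python3 -c "
from h import *
print(sign_off())"
```

```text
the job is handed in; nothing more can be done
None
```

The job is done and handed in at about 45 s of the 120 s allowed: both plaques are on the rack against the backstop (small on large), the tee and socket are in the bin, the screwdriver is flat in the tray, and the bottle and box were left alone; sign-off returned no verdict.

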